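# Draw out the work rest beside the hardness tester until its spring button locks

### The job

Lengthen the telescopic work rest for a long specimen: squeeze its spring button to free the bar, draw the bar out of the tube, and let the button pop out fully through the one hole of the dark index plate so that the bar is locked. Work gently, never wrench the latch against the edges of its slot or hole, leave the two steel test blocks and the bolt beside it where they are, and let go at the end.

Things in the scene. Friction and masses are not known exactly. Their poses are not given: they have to be found in the camera images.
- rest: The work rest: fixed aluminium tube 30 mm wide, 34 high, 170 long, level along its own y axis on two posts and a dark foot plate (110 x 150 x 12 mm). Origin: centre of the foot's underside, on the bench, under the tube's middle. Tube axis 75 mm above the bench. A steel bar slides out of its open +y end. Its +x side, away from the robot, has the slot and the dark index plate.
- mouth (a point): Centre of the tube's open end (y = 85 mm in the rest's frame, 75 mm above the bench). From here the bare bar, 22 mm wide (x) and 26 high, sticks out towards +y: 110 mm long up to the cradle when the bar is at 0, more as it is drawn out. Free space beneath it, down to the low bystanders on the bench.
- cradle (a point): Centre of the block of the dark V cradle on the bar's outer end: 46 mm wide in x over its V, 16 thick in y, reaching from 58 to about 115 mm above the bench. At y = 203 mm + bar travel in the rest's frame.
- slot (a point): Centre of the slot in the tube's +x wall, on its outer face: 23 mm long, at y = -40 mm in the rest's frame. The latch nose stands in it at the start, with play.
- bar (a joint): How far the bar is drawn out of the tube, in m: 0 fully in, 0.090 at its end stop. Slides along the rest's +y with about 1.5 N of friction and stays where it is left. It starts between 2 and 10 mm; the nose meets the slot's end at 12.5 mm. The hole of the index plate (dark steel, 74 mm long, on the tube's +x side) is set anew for each job: between 52 and 78 mm of travel.
- button (a joint): How far the spring button is pressed in, in m: 0 fully out, 0.010 at its stop; spring 2 N at first, 4.5 N at the stop. One rigid strip carries the press pad and, inside the tube, the latch nose; both move together towards the rest's -x. The nose clears the wall only beyond 7 mm. Let go between slot and hole, it rides on the wall at 7 mm and pops out by itself at the hole.
- nose (a point): Outer tip of the brass latch nose, 10 mm long in y, 12 high, 75 mm above the bench. At y = -46 mm + bar travel in the rest's frame. Fully out it stands 3 mm proud of the plate (4 mm of the tube). The hole gives it 1.3 mm of play each way. Once out it holds the bar; it may bear on the edges of slot or hole with 30 N at most.
- pad (a point): Centre of the outer face of the black press pad on the bar's +x side, 22 mm long in y, 18 high, 75 mm above the bench, at y = 130 mm + bar travel in the rest's frame. Out, it stands 12 mm proud of the bar's side (23 mm from the bar's axis), pressed to its stop 2 mm: squeezed against the bar's opposite side, the grip is 34 mm wide at first, 24 mm fully pressed.
- plain (a point): Point on the bar's axis, 75 mm above the bench, midway in the 54 mm of bare bar between pad and cradle (y = 168 mm + bar travel in the rest's frame; the bar is 22 mm wide here), where it can be held without touching the pad.
- block_a: Bystander: steel hardness test block, a disc 64 mm across and 15 mm high, lying on the bench on the rest's +x side; origin at the centre of its underside.
- block_b: Bystander: smaller test block, a disc 50 mm across and 12 mm high, on the rest's -x side; origin at the centre of its underside.
- bolt: Bystander: dark bolt specimen 63 mm long, 18 mm head, lying on the bench on the rest's +x side; origin on the bench under its middle.

How it is judged (in metres and radians):
On the way:
1. the button is pressed in and the bar has been drawn clear of the slot (value of joint button above 0.006 m and value of joint bar above 0.018 m), for 0.1 s.
At the end, for the whole second after the job is handed in: The bar is drawn out more than 45 mm, at rest, and the button stands fully out (pressed in by less than 1.5 mm), which it can do there only with its nose through the plate's hole (value of joint button below 0.0015 m and value of joint bar above 0.045 m and velocity of joint bar between -0.01 and 0.01 m/s); the robot touches nothing.
It fails at once if the latch nose is forced with more than 30 N against the edges of the slot or of the plate's hole (contact force between button and rest above 30 N).
It fails at once if a test block or the bolt is shifted by more than 20 mm (distance of any of block_a, block_b, bolt from where it was at the start of the episode above 0.02 m).
It also fails if it takes over 40 s, if anything falls off the work surface, if the arm or the gripper's body presses on something with over 40 N, if the wrist force passes 120 N, or if a joint passes its speed limit or range.

### The arm

A 7-joint arm with a two-finger parallel gripper is mounted at the origin on the work surface. World frame = base frame: x ahead of the robot, y to its left, z up, the work surface at z = 0. Lengths are in mm, angles in rad, forces in N, time in s.
With the tool pointing down it reaches from about 350 to 900 mm from the base axis. Payload 7.2 kg.
Tool frame: the origin (TCP) lies midway between the tips of the shut fingers; the grasp point (between the pads) lies 19 mm behind it; x points along the fingers, y is the direction in which the jaws open and shut, and the axes are right-handed (so a half turn about x gives the same grasp; the last joint's range is limited). The gripper opens to 88 mm and grips with 3 to 60 N. Pads are 20 mm wide; open, the fingers measure 115 mm over their backs; the gripper's body (75 mm by 178 mm) begins 61 mm behind the grasp point.
Start: joints at [-1.197, 0.411, -0.013, 1.596, 0.006, 1.134, -0.082], TCP at [267.239, 564.989, 222.653] pointing down, gripper open.
Joint ranges: [-2.95, 2.95], [-0.29, 1.99], [-1.47, 1.44], [0.14, 2.54], [-1.03, 4.17], [0.13, 1.85], [-2.86, 2.86]. Speed limits (rad/s): [2.39, 2.39, 3.01, 3.01, 3.14, 3.14, 3.14].

### API

Orientations are given as a unit quaternion [x, y, z, w].
In Python, from station import bot, cams gives the robot as it stands.
- The arm moves only by the shell command python3 -m creep 'ROWS' [FORCE]. ROWS is JSON, a list of rows, each an object with "offset": the shift along the tool's x, y, z in cm, a list of three; "angular": the turn, a rotation vector about the tool's x, y, z in degrees, a list of three; "hand": the opening, from 0 (shut) to 1 (fully open). In form: [{"offset": [x, y, z], "angular": [wx, wy, wz], "hand": hand}, ...]. A call has exactly 10 rows; each row shifts and turns the commanded pose from where the row before left it, along the tool's axes as they then stand; what a row does not reach is not made up. A row lasts 1/10 s, in which the tool goes at most 50 mm and 8.59 degrees, less where a joint would pass 70% of its speed; a pose out of reach is approached as far as the arm can. A call with a gripper value outside its range is refused whole. The fingers move at their own pace and stop on an object; FORCE is the grip in N (left out, the last holds). Time passes only in rows, so rows that do not move let the fingers close, or fill a call up. It gives the time, the measured TCP pose, the force and the opening at its end, in the units of the state.
- bot.get_state(): the state, without advancing time (a new reading comes with each control period).
- cams.camera(name): name is "scene" or "top"; returns the picture (400x640x3 uint8, red, green, blue); there is no depth.
- cams.get_calibration(name): a dict with "vfov" (degrees; the focal length in pixels is half the picture's height over the tangent of half this angle, whatever the lens; pixels are square), "cx", "cy" (the principal point, pixels), "cam_to_world" (4x4, takes a point from camera to world coordinates). Camera axes: x right, y up, looking along -z (the intrinsics and any distortion apply to the point x, -y, -z); pixel columns grow to the right and rows downward; lengths in mm; the calibration is good to about 2 mm. A picture is of the moment at which its call begins. get_calibration takes no time and is no camera call.
- bot.close_job(): hands the job in, once; it reports no verdict.
The state is a dict: "t": time; "q": joint angles; "dq": joint speeds; "effort": joint torques, N m; "eef_pos": TCP position; "tool_rot": TCP orientation; "force": force on the tool from outside, world axes, zero at the start; "wrist_torque": the same for the moment, N m; "grip_width": opening from 0.0 (shut) to 1.0 (fully open).
Only numpy, scipy, OpenCV 4.12 (cv2) and the standard library are available. Lean on these libraries where they do the work, as an engineer would, in place of code of your own. Each camera call takes 0.05 s, during which the arm holds its last target. There are 200 camera calls.

## Working session

There is one attempt and no reset: what is moved stays moved. The work goes in short steps, Python scripts to look and compute and a shell command to move; the robot and the scene stay as the last step left them, time stands still between calls to the robot, and variables do not carry over. Pictures are saved under pics/ and viewed, about 8 in all and at most 12, crops included, and the job is handed in when it is done.

```bash
mkdir -p pics; ls; python3 - <<'E'
from station import bot,cams
import cv2
s=bot.get_state();print({k:s[k] for k in('t','eef_pos','tool_rot','force','grip_width')})
for n in('scene','top'):
    print(n,cams.get_calibration(n))
    cv2.imwrite(f'pics/{n}0.png',cams.camera(n)[:,:,::-1])
E
```

```text
pics
{'t': 0.0, 'eef_pos': array([267.03547793, 564.51062935, 221.8167595 ]), 'tool_rot': array([ 0.154351  ,  0.69000876, -0.15547159,  0.68984945]), 'force': array([ 0.02429232, -0.20004077, -1.13163042]), 'grip_width': 1.0008476258118633}
scene {'vfov': 42.35429413302244, 'cx': 326.9975950042561, 'cy': 191.96901817020014, 'cam_to_world': array([[ 6.00511161e-01, -5.66055211e-01,  5.64772382e-01,
         1.03687523e+03],
       [ 7.99481454e-01,  4.38009590e-01, -4.11068126e-01,
        -4.19346451e+02],
       [-1.46884652e-02,  6.98376043e-01,  7.15580290e-01,
         6.67436375e+02],
       [ 0.00000000e+00,  0.00000000e+00,  0.00000000e+00,
         1.00000000e+00]])}
top {'vfov': 53.513845882841494, 'cx': 325.92468394979994, 'cy': 195.4743982763755, 'cam_to_world': array([[ 1.14940699e-02,  9.91139256e-01, -1.32328609e-01,
         4.82917964e+02],
       [-9.99931720e-01,  1.16718713e-02,  5.68016171e-04,
        -6.34557436e+01],
       [ 2.10750562e-03,  1.32313045e-01,  9.91205739e-01,
         7.99743306e+02],
       [ 0.00000000e+00,  0.00000000e+00,  0.00000000e+00,
         1.00000000e+00]])}
```

View pics/top0.png

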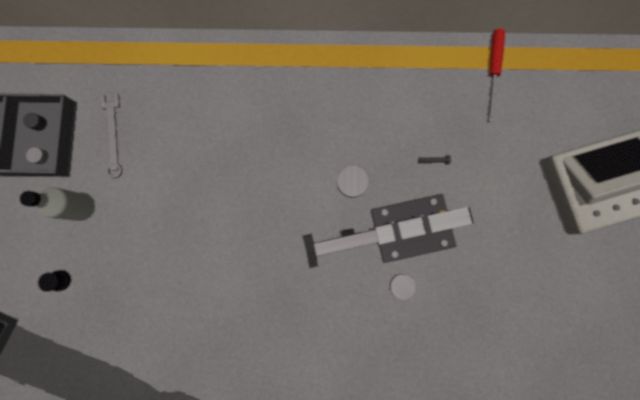

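View pics/scene0.png

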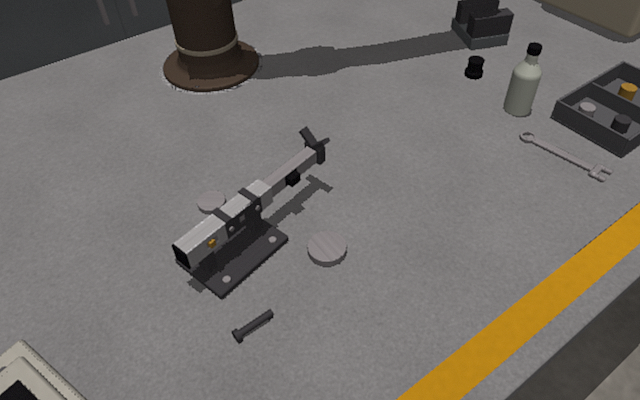

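```bash
python3 - <<'E'
import cv2,numpy as np
t=cv2.imread('pics/top0.png')[185:275,295:485]; s=cv2.imread('pics/scene0.png')[120:300,165:345]
cv2.imwrite('pics/topc.png',cv2.resize(t,None,fx=4,fy=4,interpolation=cv2.INTER_CUBIC))
cv2.imwrite('pics/scc.png',cv2.resize(s,None,fx=3.3,fy=3.3,interpolation=cv2.INTER_CUBIC))
E
```

```text
(no output)
```

View pics/topc.png

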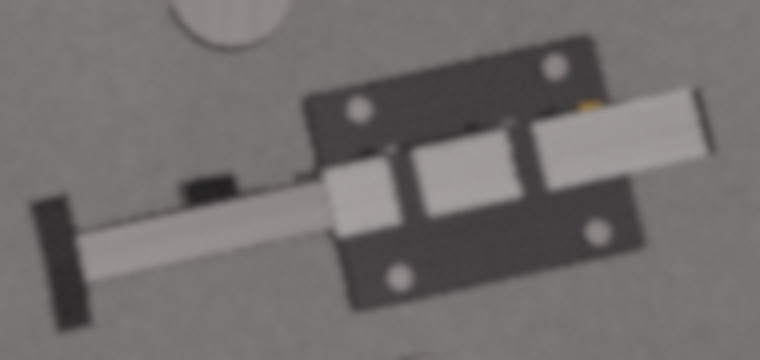

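View pics/scc.png

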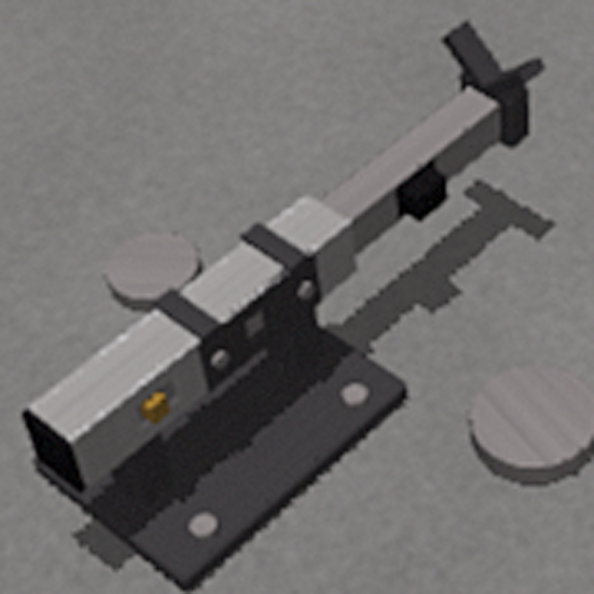

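```bash
cat > geo.py <<'E'
import numpy as np
from station import cams
from scipy.spatial.transform import Rotation as R
def proj(name,P):
    c=cams.get_calibration(name);M=np.linalg.inv(c['cam_to_world']);f=200/np.tan(np.radians(c['vfov']/2))
    p=np.asarray(P)@M[:3,:3].T+M[:3,3]
    return np.c_[c['cx']-f*p[:,0]/p[:,2], c['cy']+f*p[:,1]/p[:,2]]
def world(pose,P):
    x,y,a=pose; return R.from_euler('z',a).apply(P)+[x,y,0]
def crop2full(q,k,o): return (np.array(q,float)+.5)/k-.5+o
E
cat > fit.py <<'E'
from geo import *
from scipy.optimize import least_squares
# coords: x,y,z, nb (1: +bar, 2:+hole)
T=[(55,75,12,0,305,98),(55,-75,12,0,590,36),(-55,-75,12,0,643,243),(-55,75,12,0,355,308),(15,85,92,0,323,172),(-15,85,92,0,342,237),(15,-85,92,0,692,88),(-15,-85,92,0,706,154),(11,195,88,1,77,236),(-11,195,88,1,87,281)]
S=[(-15,-85,92,0,22,410),(15,-85,92,0,77,432),(15,-85,58,0,85,492),(-15,85,92,0,305,197),(15,85,92,0,355,217),(55,-75,12,0,188,578),(55,75,12,0,405,382),(11,195,88,1,497,103),(-11,195,88,1,470,88),(19,-46,75,1,155,406),(16,-46,75,2,255,323)]
T,S=np.array(T,float),np.array(S,float)
def res(p):
    o=[]
    for n,A,k,of in(('top',T,4,(295,185)),('scene',S,3.3,(165,120))):
        P=A[:,:3].copy();P[:,1]+=np.where(A[:,3]==1,p[3],0)+np.where(A[:,3]==2,p[4],0)
        o.append(proj(n,world(p[:3],P))-crop2full(A[:,4:],k,of))
    return np.vstack(o)
r=least_squares(lambda p:res(p).ravel(),[450,-250,.2,5,60],loss='soft_l1',x_scale=[100,100,.1,5,5])
p=r.x;print(p.round(3),np.degrees(p[2]));print(res(p).round(1).tolist())
for n in('mouth',85),('pad',130+p[3]),('plain',168+p[3]):print(n[0],world(p[:3],[[0,n[1],75]]).round(1))
E
python3 fit.py; python3 - <<'E'
from geo import *
from station import bot
s=bot.get_state();r=R.from_quat(s['tool_rot']);print(r.as_matrix().round(3))
E
```

```text
[ 5.25127e+02 -2.38206e+02  2.29000e-01  2.50000e+00  6.55040e+01] 13.135271779280597
[[-0.6, 0.0], [0.9, -0.6], [1.8, 1.7], [-0.2, 2.1], [-0.3, 0.1], [-1.1, 0.5], [-0.4, 0.6], [0.5, 0.5], [-0.0, 0.1], [0.1, 1.1], [1.5, -0.6], [-1.6, 3.4], [0.9, -0.4], [0.7, -0.6], [-1.1, 1.8], [-1.4, 1.5], [1.5, 0.4], [0.7, 0.5], [-0.8, -0.3], [1.2, 2.2], [0.8, 1.3]]
mouth [[ 505.8 -155.4   75. ]]
pad [[ 495.  -109.2   75. ]]
plain [[486.4 -72.2  75. ]]
[[-0.001  0.427  0.904]
 [-0.001  0.904 -0.427]
 [-1.    -0.001  0.   ]]
```

```bash
python3 -m creep '[{"offset":[0,0,0],"angular":[5.15,0,0],"hand":1},{"offset":[0,0,0],"angular":[5.15,0,0],"hand":1},{"offset":[0,0,0],"angular":[5.15,0,0],"hand":1},{"offset":[0,0,0],"angular":[5.15,0,0],"hand":1},{"offset":[0,0,0],"angular":[5.15,0,0],"hand":1},{"offset":[0,0,0],"angular":[5.15,0,0],"hand":1},{"offset":[0,0,0],"angular":[5.15,0,0],"hand":1},{"offset":[0,0,0],"angular":[5.15,0,0],"hand":1},{"offset":[0,0,0],"angular":[5.15,0,0],"hand":1},{"offset":[0,0,0],"angular":[5.15,0,0],"hand":1}]' 12
python3 -m creep '[{"offset":[0,0.4,4.5],"angular":[0,0,0],"hand":1},{"offset":[0,0.4,4.5],"angular":[0,0,0],"hand":1},{"offset":[0,0.4,4.5],"angular":[0,0,0],"hand":1},{"offset":[0,0.4,4.5],"angular":[0,0,0],"hand":1},{"offset":[0,0.4,4.5],"angular":[0,0,0],"hand":1},{"offset":[0,0.4,4.5],"angular":[0,0,0],"hand":1},{"offset":[0,0.4,4.5],"angular":[0,0,0],"hand":1},{"offset":[0,0.4,4.5],"angular":[0,0,0],"hand":1},{"offset":[0,0.4,4.5],"angular":[0,0,0],"hand":1},{"offset":[0,0.4,4.5],"angular":[0,0,0],"hand":1}]'
cat > ov.py <<'E'
from geo import *
import cv2
p=[525.13,-238.2,.229,2.5,65.5]
b,h=p[3:]
def box(x0,x1,y0,y1,z0,z1):
    c=[(x,y,z) for x in(x0,x1) for y in(y0,y1) for z in(z0,z1)]
    return [(c[i],c[j]) for i in range(8) for j in range(i) if sum(u!=v for u,v in zip(c[i],c[j]))==1]
L=box(-55,55,-75,75,0,12)+box(-15,15,-85,85,58,92)+box(-11,11,85,195+b,62,88)+box(11,23,119+b,141+b,66,84)+box(15,19,-51+b,-41+b,69,81)+box(15,16,-52.3+h,-39.7+h,68,82)
ims=[]
for n,o,(w,hh),k in(('top',(295,185),(190,95),4),('scene',(165,120),(190,185),3)):
    im=cams.camera(n)[:,:,::-1];cv2.imwrite(f'pics/{n}1.png',im)
    im=cv2.resize(im[o[1]:o[1]+hh,o[0]:o[0]+w],None,fx=k,fy=k,interpolation=cv2.INTER_CUBIC)
    for a,c in L:
        q=((proj(n,world(p[:3],[a,c]))-o+.5)*k-.5).round().astype(int)
        cv2.line(im,q[0].tolist(),q[1].tolist(),(0,255,0),1)
    cv2.imwrite(f'pics/ov_{n}.png',im)
E
python3 ov.py
```

```text
t: 1.1
eef_pos: [267.1, 564.7, 222.2]
tool_rot: [0.44, 0.553, -0.441, 0.553]
force: [-0.3, -0.4, -0.1]
grip_width: 1.0
t: 2.1
eef_pos: [408.9, 134.1, 222.6]
tool_rot: [0.439, 0.554, -0.439, 0.554]
force: [0.8, 0.5, -0.3]
grip_width: 1.001
```

View pics/ov_top.png

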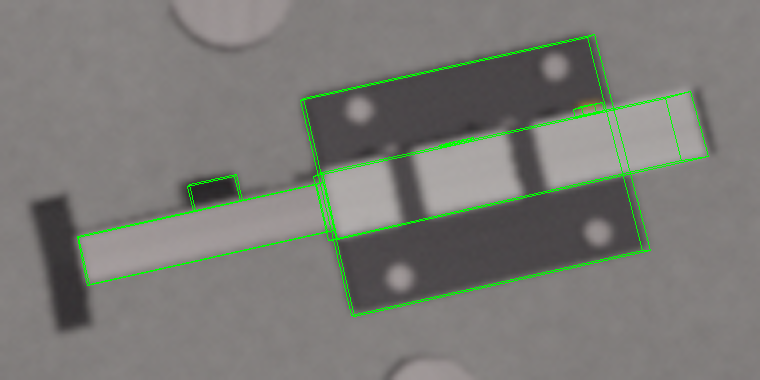

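View pics/ov_scene.png

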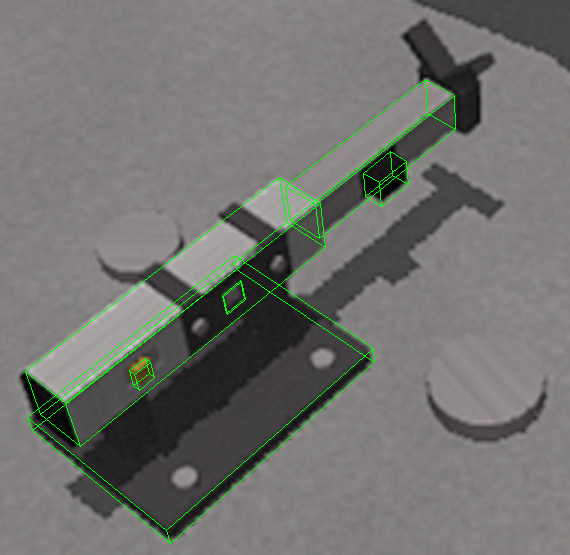

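The overlay fits to about 1 mm: yaw 13.1°, pad near (495.4, −107.5). In the top crop the pad is at (210,190). In the scene crop the nose is at (142,372) and the hole at (234,297), so the hole lies about 63 mm beyond the nose.

```bash
python3 -m creep '[{"offset":[0,0.49,4.27],"angular":[0,0,0],"hand":1},{"offset":[0,0.49,4.27],"angular":[0,0,0],"hand":1},{"offset":[0,0.49,4.27],"angular":[0,0,0],"hand":1},{"offset":[0,0.49,4.27],"angular":[0,0,0],"hand":1},{"offset":[0,0.49,4.27],"angular":[0,0,0],"hand":1},{"offset":[0,0.49,4.27],"angular":[0,0,0],"hand":1},{"offset":[2.5,0,0],"angular":[0,0,0],"hand":1},{"offset":[2.5,0,0],"angular":[0,0,0],"hand":1},{"offset":[2.0,0,0],"angular":[0,0,0],"hand":1},{"offset":[1.0,0,0],"angular":[0,0,0],"hand":1}]'
python3 - <<'E'
from station import bot
from geo import *
s=bot.get_state();print(s['eef_pos'],R.from_quat(s['tool_rot']).as_matrix().round(4).tolist())
m=R.from_quat(s['tool_rot']).as_matrix();print('to target, tool cm',(m.T@(np.array([495.4,-107.5,56])-s['eef_pos'])/10).round(2))
E
```

```text
t: 3.2
eef_pos: [495.0, -106.0, 140.7]
tool_rot: [0.439, 0.555, -0.44, 0.553]
force: [1.7, 1.1, 0.1]
grip_width: 1.001
[ 494.99770759 -106.01374409  140.7423867 ] [[-0.0029, 0.9736, 0.2284], [0.0001, 0.2284, -0.9736], [-1.0, -0.0028, -0.0008]]
to target, tool cm [8.47 0.03 0.16]
```

```bash
python3 -m creep '[{"offset":[2.0,0.13,0.1],"angular":[0,0,0],"hand":1},{"offset":[2.0,0,0],"angular":[0,0,0],"hand":1},{"offset":[2.0,0,0],"angular":[0,0,0],"hand":1},{"offset":[1.5,0,0],"angular":[0,0,0],"hand":0.8},{"offset":[0.9,0,0],"angular":[0,0,0],"hand":0.6},{"offset":[0,0,0],"angular":[0,0,0],"hand":0.6},{"offset":[0,0,0],"angular":[0,0,0],"hand":0.6},{"offset":[0,0,0],"angular":[0,0,0],"hand":0.2},{"offset":[0,0,0],"angular":[0,0,0],"hand":0.2},{"offset":[0,0,0],"angular":[0,0,0],"hand":0.2}]' 12
python3 -m creep '[{"offset":[0,0,0],"angular":[0,0,0],"hand":0.2},{"offset":[0,0,0],"angular":[0,0,0],"hand":0.2},{"offset":[0,0,0],"angular":[0,0,0],"hand":0.2},{"offset":[0,0,0],"angular":[0,0,0],"hand":0.2},{"offset":[0,0,0],"angular":[0,0,0],"hand":0.2},{"offset":[0,0,0],"angular":[0,0,0],"hand":0.2},{"offset":[0,0,0],"angular":[0,0,0],"hand":0.2},{"offset":[0,0,0],"angular":[0,0,0],"hand":0.2},{"offset":[0,0,0],"angular":[0,0,0],"hand":0.2},{"offset":[0,0,0],"angular":[0,0,0],"hand":0.2}]' 12
```

```text
t: 4.2
eef_pos: [498.1, -107.3, 59.3]
tool_rot: [0.44, 0.554, -0.439, 0.555]
force: [1.9, 0.5, -0.2]
grip_width: 0.402
t: 5.2
eef_pos: [495.1, -108.0, 59.0]
tool_rot: [0.439, 0.555, -0.44, 0.553]
force: [-7.7, -0.6, 13.0]
grip_width: 0.269
```

```bash
python3 -m creep '[{"offset":[-0.1,-0.2,0],"angular":[0,0,0],"hand":0.2},{"offset":[0,0,0],"angular":[0,0,0],"hand":0.2},{"offset":[0,0,0],"angular":[0,0,0],"hand":0.2},{"offset":[0,0,-0.1],"angular":[0,0,0],"hand":0.2},{"offset":[0,0,-0.1],"angular":[0,0,0],"hand":0.2},{"offset":[0,0,-0.1],"angular":[0,0,0],"hand":0.2},{"offset":[0,0,-0.1],"angular":[0,0,0],"hand":0.2},{"offset":[0,0,-0.1],"angular":[0,0,0],"hand":0.2},{"offset":[0,0,0],"angular":[0,0,0],"hand":0.2},{"offset":[0,0,0],"angular":[0,0,0],"hand":0.2}]' 12
```

```text
t: 6.2
eef_pos: [493.8, -102.8, 59.5]
tool_rot: [0.439, 0.554, -0.439, 0.554]
force: [-3.7, -0.9, -4.8]
grip_width: 0.265
```

```bash
python3 -m creep '[{"offset":[0,0,-0.3],"angular":[0,0,0],"hand":0.2},{"offset":[0,0,-0.3],"angular":[0,0,0],"hand":0.2},{"offset":[0,0,-0.3],"angular":[0,0,0],"hand":0.2},{"offset":[0,0,-0.3],"angular":[0,0,0],"hand":0.2},{"offset":[0,0,-0.3],"angular":[0,0,0],"hand":0.2},{"offset":[0,0,-0.3],"angular":[0,0,0],"hand":0.2},{"offset":[0,0,-0.3],"angular":[0,0,0],"hand":0.2},{"offset":[0,0,-0.3],"angular":[0,0,0],"hand":0.2},{"offset":[0,0,-0.3],"angular":[0,0,0],"hand":0.2},{"offset":[0,0,0],"angular":[0,0,0],"hand":0.2}]' 12
python3 -c "
from station import cams;import cv2
im=cams.camera('scene')[:,:,::-1];cv2.imwrite('pics/s2.png',cv2.resize(im[60:300,150:400],None,fx=2.4,fy=2.4,interpolation=cv2.INTER_CUBIC))"
```

```text
t: 7.2
eef_pos: [487.5, -75.8, 59.5]
tool_rot: [0.439, 0.555, -0.439, 0.554]
force: [-5.4, -0.8, -6.3]
grip_width: 0.27
```

View pics/s2.png

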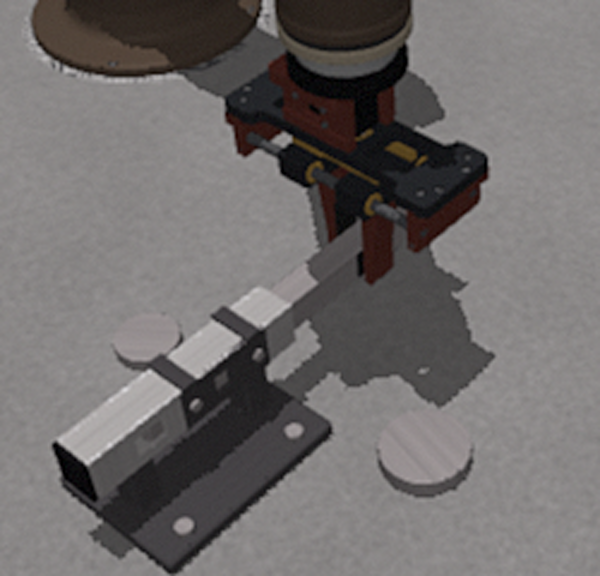

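```bash
python3 -m creep '[{"offset":[0,0,0],"angular":[0,0,0],"hand":0.7},{"offset":[0,-0.1,0],"angular":[0,0,0],"hand":0.7},{"offset":[0,-0.2,0],"angular":[0,0,0],"hand":0.7},{"offset":[0,0,0],"angular":[0,0,0],"hand":0.7},{"offset":[0,0,-1.2],"angular":[0,0,0],"hand":0.7},{"offset":[0,0,-1.3],"angular":[0,0,0],"hand":0.7},{"offset":[0,0,-1.3],"angular":[0,0,0],"hand":0.7},{"offset":[0,0,0],"angular":[0,0,0],"hand":0.7},{"offset":[0,0,0],"angular":[0,0,0],"hand":0.4},{"offset":[0,0,0],"angular":[0,0,0],"hand":0.4}]' 8
python3 -m creep '[{"offset":[0,0,0],"angular":[0,0,0],"hand":0.1},{"offset":[0,0,0],"angular":[0,0,0],"hand":0.1},{"offset":[0,0,0],"angular":[0,0,0],"hand":0.1},{"offset":[0,0,0],"angular":[0,0,0],"hand":0.1},{"offset":[0,0,0],"angular":[0,0,0],"hand":0.1},{"offset":[0,0,0],"angular":[0,0,0],"hand":0.1},{"offset":[0,0,0],"angular":[0,0,0],"hand":0.1},{"offset":[0,0,0],"angular":[0,0,0],"hand":0.1},{"offset":[0,0,0],"angular":[0,0,0],"hand":0.1},{"offset":[0,0,0],"angular":[0,0,0],"hand":0.1}]' 8
```

```text
t: 8.25
eef_pos: [476.7, -40.6, 59.7]
tool_rot: [0.439, 0.554, -0.439, 0.554]
force: [0.2, -0.6, 0.1]
grip_width: 0.56
t: 9.25
eef_pos: [478.4, -40.4, 59.9]
tool_rot: [0.44, 0.553, -0.439, 0.555]
force: [6.1, 0.6, -5.3]
grip_width: 0.248
```

```bash
python3 -m creep '[{"offset":[0,0.2,0],"angular":[0,0,0],"hand":0.1},{"offset":[0,0,-0.2],"angular":[0,0,0],"hand":0.1},{"offset":[0,0,-0.2],"angular":[0,0,0],"hand":0.1},{"offset":[0,0,-0.2],"angular":[0,0,0],"hand":0.1},{"offset":[0,0,-0.2],"angular":[0,0,0],"hand":0.1},{"offset":[0,0,-0.2],"angular":[0,0,0],"hand":0.1},{"offset":[0,0,-0.2],"angular":[0,0,0],"hand":0.1},{"offset":[0,0,-0.2],"angular":[0,0,0],"hand":0.1},{"offset":[0,0,-0.2],"angular":[0,0,0],"hand":0.1},{"offset":[0,0,0],"angular":[0,0,0],"hand":0.1}]' 8
python3 -c "
from station import cams;import cv2
im=cams.camera('scene')[:,:,::-1];cv2.imwrite('pics/s3.png',cv2.resize(im[60:300,150:400],None,fx=2.4,fy=2.4,interpolation=cv2.INTER_CUBIC))"
```

```text
t: 10.25
eef_pos: [474.6, -24.0, 59.7]
tool_rot: [0.439, 0.554, -0.439, 0.554]
force: [-1.6, -3.3, 5.1]
grip_width: 0.252
```

View pics/s3.png

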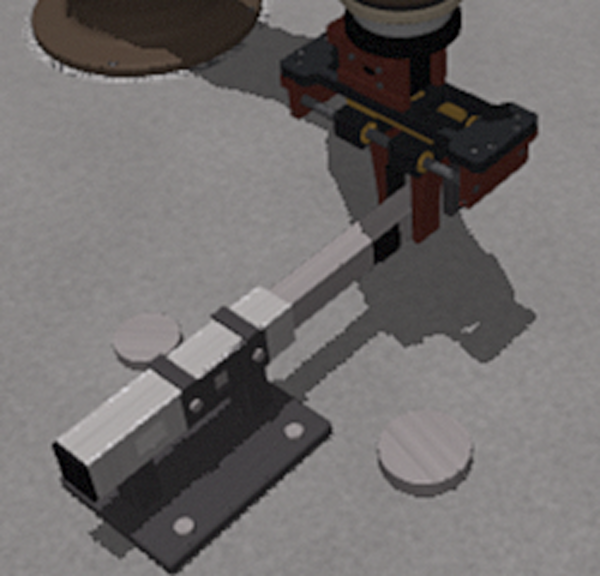

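The bar followed: the pad is at (385,245) and the hole is still empty at (222,379). I'll go on at 1 mm per row.

```bash
python3 -m creep '[{"offset":[0,0,-0.1],"angular":[0,0,0],"hand":0.1},{"offset":[0,0,-0.1],"angular":[0,0,0],"hand":0.1},{"offset":[0,0,-0.1],"angular":[0,0,0],"hand":0.1},{"offset":[0,0,-0.1],"angular":[0,0,0],"hand":0.1},{"offset":[0,0,-0.1],"angular":[0,0,0],"hand":0.1},{"offset":[0,0,-0.1],"angular":[0,0,0],"hand":0.1},{"offset":[0,0,-0.1],"angular":[0,0,0],"hand":0.1},{"offset":[0,0,-0.1],"angular":[0,0,0],"hand":0.1},{"offset":[0,0,0],"angular":[0,0,0],"hand":0.1},{"offset":[0,0,0],"angular":[0,0,0],"hand":0.1}]' 8
cat > hole.py <<'E'
from geo import *
im=cams.camera('scene').astype(float)
q=proj('scene',world([525.9,-238.2,.229],[[17,19.5,75]]))[0].round().astype(int)
c=im[q[1]-6:q[1]+7,q[0]-6:q[0]+7];sat=c[...,0]-c[...,2];print('hole px',q,'brass px',(sat>40).sum(),'max R-B',sat.max())
E
python3 hole.py
```

```text
t: 11.3
eef_pos: [472.8, -16.4, 59.7]
tool_rot: [0.439, 0.554, -0.439, 0.554]
force: [-1.3, -4.9, 6.2]
grip_width: 0.247
hole px [243 219] brass px 3 max R-B 66.0
```

Brass is starting to show in the hole. Smaller steps now.

```bash
python3 -m creep '[{"offset":[0,0,-0.05],"angular":[0,0,0],"hand":0.1},{"offset":[0,0,-0.05],"angular":[0,0,0],"hand":0.1},{"offset":[0,0,-0.05],"angular":[0,0,0],"hand":0.1},{"offset":[0,0,-0.05],"angular":[0,0,0],"hand":0.1},{"offset":[0,0,-0.05],"angular":[0,0,0],"hand":0.1},{"offset":[0,0,-0.05],"angular":[0,0,0],"hand":0.1},{"offset":[0,0,0],"angular":[0,0,0],"hand":0.1},{"offset":[0,0,0],"angular":[0,0,0],"hand":0.1},{"offset":[0,0,0],"angular":[0,0,0],"hand":0.1},{"offset":[0,0,0],"angular":[0,0,0],"hand":0.1}]' 8
python3 hole.py
```

```text
t: 12.35
eef_pos: [472.0, -12.9, 59.7]
tool_rot: [0.439, 0.555, -0.439, 0.554]
force: [-2.9, -1.1, 6.7]
grip_width: 0.252
hole px [243 219] brass px 41 max R-B 126.0
```

```bash
python3 - <<'E'
from geo import *
import cv2
im=cams.camera('scene')[:,:,::-1];cv2.imwrite('pics/s4.png',cv2.resize(im[130:260,190:330],None,fx=4,fy=4,interpolation=cv2.INTER_CUBIC))
a=cv2.imread('pics/scene0.png').astype(float);print('brass at start',((a[...,2]-a[...,0])[230:255,200:225]>40).sum())
E
```

```text
brass at start 51
```

View pics/s4.png

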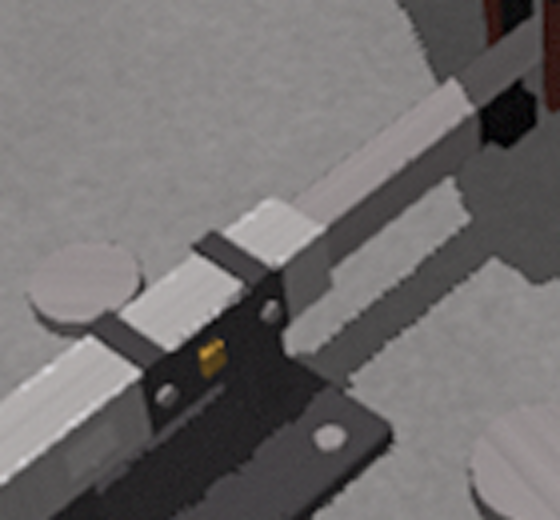

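The nose stands proud through the hole at (211,357). Now I'll let go and lift.

```bash
python3 -m creep '[{"offset":[0,0,0],"angular":[0,0,0],"hand":0.6},{"offset":[0,0,0],"angular":[0,0,0],"hand":1},{"offset":[0,0,0],"angular":[0,0,0],"hand":1},{"offset":[0,0,0],"angular":[0,0,0],"hand":1},{"offset":[0,0,0],"angular":[0,0,0],"hand":1},{"offset":[0,0,0],"angular":[0,0,0],"hand":1},{"offset":[-1,0,0],"angular":[0,0,0],"hand":1},{"offset":[-2,0,0],"angular":[0,0,0],"hand":1},{"offset":[-3,0,0],"angular":[0,0,0],"hand":1},{"offset":[-3,0,0],"angular":[0,0,0],"hand":1}]' 8
python3 -m creep '[{"offset":[-3,0,0],"angular":[0,0,0],"hand":1},{"offset":[-3,0,0],"angular":[0,0,0],"hand":1},{"offset":[0,0,-3],"angular":[0,0,0],"hand":1},{"offset":[0,0,-3],"angular":[0,0,0],"hand":1},{"offset":[0,0,-3],"angular":[0,0,0],"hand":1},{"offset":[0,0,-2],"angular":[0,0,0],"hand":1},{"offset":[0,0,0],"angular":[0,0,0],"hand":1},{"offset":[0,0,0],"angular":[0,0,0],"hand":1},{"offset":[0,0,0],"angular":[0,0,0],"hand":1},{"offset":[0,0,0],"angular":[0,0,0],"hand":1}]' 8
python3 hole.py; python3 - <<'E'
from station import cams;import cv2,numpy as np
a=cams.camera('scene')[120:330,165:380,::-1];b=cams.camera('top')[140:310,285:485,::-1]
A=cv2.resize(a,(400,391),interpolation=cv2.INTER_CUBIC);B=cv2.resize(b,(400,340),interpolation=cv2.INTER_CUBIC)
cv2.imwrite('pics/end.png',np.hstack([A,cv2.copyMakeBorder(B,0,51,0,0,cv2.BORDER_CONSTANT)]))
E
```

```text
t: 13.45
eef_pos: [472.0, -14.1, 151.1]
tool_rot: [0.439, 0.554, -0.44, 0.554]
force: [0.2, 0.5, 0.5]
grip_width: 0.997
t: 14.45
eef_pos: [447.5, 92.3, 209.8]
tool_rot: [0.44, 0.554, -0.44, 0.554]
force: [0.3, -0.4, 0.1]
grip_width: 0.998
hole px [243 219] brass px 42 max R-B 122.0
```

View pics/end.png

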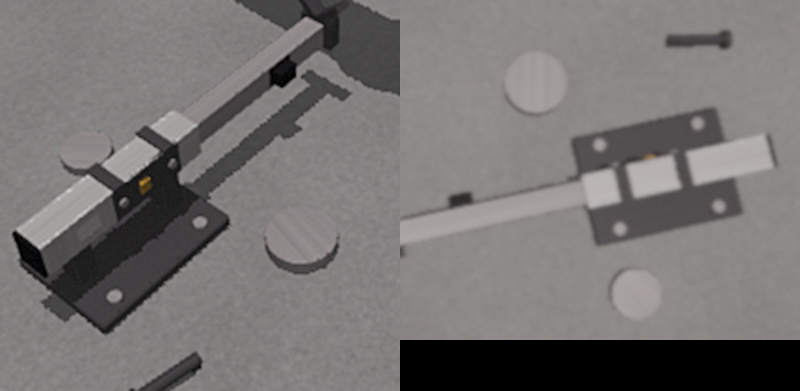

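The nose shows brass in both views, (145,185) and (650,158). The pad stands proud again at (460,200), the bystanders have not moved, and the gripper is clear.

```bash
python3 -c "
from station import bot
print(bot.close_job())"
```

```text
the job is handed in; nothing more can be done
None
```

The bar is locked in the index plate's hole, about 65 mm out, and I handed the job in at about 14.5 s of the 40 s allowed. No verdict was reported.

**What I did:** I squeezed the button to its stop with a 12 N grip (opening about 24 mm) and drew the bar about 33 mm, clear of the slot. I then re-gripped the plain bar at 8 N and crept forward until the nose popped through the hole. Last, I let go and lifted away.

**Last checks:**
- **Latch:** 42 brass pixels showed at the hole, against 51 for the nose at the start. That fits a nose 3 mm proud of the plate instead of 4 mm proud of the tube. In the top view the pad stands out from the bar again.
- **Bystanders:** the test blocks and the bolt look unmoved; I judged this by eye and did not measure it.
- **Gripper:** it is open and clear of everything, with a wrist force of about 0.5 N.
- **Forces:** wrist readings at the end of each move peaked at about 15 N, during the first squeeze. I eased that off before drawing the bar.
- **Not measured:** I had no direct reading of the bar and button joints or of the force on the latch nose. The bar travel and the lock are inferred from the images and the arm's position.

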